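# Set out the bench for bonding a scope tip

### The job

Set the bench out for bonding the scope tip held in the vise: put the white mixing cup in the middle of the scale's pan, and stand the resin (green lid) beside the scale on its left and the hardener (red lid) on its right, both in line with the middle of the pan and with about 30 mm between jar and scale. Put the yellow solvent bottle straight behind the middle of the vise and the steel parts dish straight in front of it, again with about 30 mm between; left, right, front and behind go by the scale's and the vise's own sides, facing the display and the vise from where the robot stands, even if they are turned a little. Keep these five things upright all the time, leave the jars with the black and the grey lid where they are, and let go of everything at the end.

Things in the scene. Friction and masses are not known exactly. Their poses are not given: they have to be found in the camera images.
- scale: Small grey precision scale, 140 mm deep (its x), 105 mm wide (its y), case 26 mm high; 80 mm square steel pan at the rear, display and two keys at the front. Fixed, turned at most 0.2 rad. Origin: centre of its underside, on the mat. x points from display to pan (to the rear, away from the robot), y to its left as you face the display, z up.
- scale_pan (a point): Centre of the scale pan's top face: 20 mm behind the scale's origin (its +x), 33 mm above it. The pan is rigid. Axes as the scale's. The bench is covered by a blue mat, top at z = 2 mm, on which everything listed stands at the start; nothing on the mat is taller than 70 mm.
- vise: Low steel vise, 140 mm long (its y, across the bench), 50 mm deep (its x), 48 mm high; a thin scope tip stands up to 65 mm in its copper-faced jaws; screw head sticks out 10 mm at its right (-y) end. Fixed, turned at most 0.2 rad. Origin: centre of its underside, on the mat. x points to its rear (away from the robot), y to its left; long faces at x = -25 mm (front) and +25 mm (rear).
- resin: The resin: amber glass jar with a white label band, 43 mm in diameter, 56 mm high, with a green screw lid (the lid is 16 mm high and as wide as the jar). About 90 g. Origin: centre of its underside; z up along the jar.
- hardener: The hardener: amber glass jar with a white label band, 43 mm in diameter, 56 mm high, with a red screw lid (the lid is 16 mm high and as wide as the jar). About 90 g. Origin: centre of its underside; z up along the jar.
- solvent: The solvent bottle: squat yellow plastic bottle 42 mm in diameter, yellow up to 42 mm, with a narrower steel neck and dome on top, 59 mm high in all. About 80 g. Origin: centre of its underside; z up.
- cup: The mixing cup: empty white open cup, 44 mm in diameter at the foot, 46 mm at the rim, 28 mm high, wall 2 mm. About 25 g. Origin: centre of its underside; z up.
- dish: The parts dish: open round steel dish 60 mm in diameter with upright sides, 14 mm high, wall 2.5 mm, three small tip parts lying in it (they stay in it). About 60 g. Origin: centre of its underside; z up.
- jar_black: Bystander, not needed: amber glass jar with a white label band, 43 mm in diameter, 56 mm high, with a black screw lid (the lid is 16 mm high and as wide as the jar). About 90 g. Origin: centre of its underside; z up along the jar.
- jar_grey: Bystander, not needed: amber glass jar with a white label band, 43 mm in diameter, 56 mm high, with a grey screw lid (the lid is 16 mm high and as wide as the jar). About 90 g. Origin: centre of its underside; z up along the jar.
Things that resemble listed ones, but are neither listed nor needed, are in the scene too. Leave any purple look-alike of the solvent alone. Several things look just like the dish: the one meant starts nearest to the robot's base.

How it is judged:
At the end, for the whole second after the job is handed in: Cup on the pan within 12 mm of its centre; resin 104 mm left and hardener 104 mm right of the pan's centre, solvent 76 mm behind and dish 85 mm before the vise's centre, each within 15 mm along the scale's or vise's own axes; all upright within 0.1 rad, at rest, the four on the mat (x of resin in the frame of scale between 0.005 and 0.035 m and y of resin in the frame of scale between 0.089 and 0.119 m and angle between each of resin, hardener, solvent, cup, dish's own z axis and vertical below 0.1 rad and linear speed of each of resin, hardener, solvent, cup, dish below 0.02 m/s and height (world z) of each of resin, hardener, solvent, dish below 0.006 m and x of hardener in the frame of scale between 0.005 and 0.035 m and y of hardener in the frame of scale between -0.119 and -0.089 m and x of solvent in the frame of vise between 0.061 and 0.091 m and y of solvent in the frame of vise between -0.015 and 0.015 m and horizontal distance between cup and scale_pan below 0.012 m and z of cup in the frame of scale_pan between -0.004 and 0.004 m and x of dish in the frame of vise between -0.1 and -0.07 m and y of dish in the frame of vise between -0.015 and 0.015 m); the robot touches nothing.
It fails at once if the black-lidded or the grey-lidded jar was moved more than 15 mm (distance of any of jar_black, jar_grey from where it was at the start of the episode above 0.015 m).
It fails at once if one of the five things was tipped by more than 0.6 rad (angle between any of resin, hardener, solvent, cup, dish's own z axis and vertical above 0.6 rad).
It also fails if it takes over 144 s, if anything falls off the work surface, if the arm or the gripper's body presses on something with over 40 N, if the wrist force passes 120 N, or if a joint passes its speed limit or range.

### The arm

A 7-joint arm with a two-finger parallel gripper is mounted at the origin on the work surface. World frame = base frame: x ahead of the robot, y to its left, z up, the work surface at z = 0. Lengths are in m, angles in rad, forces in N, time in s.
With the tool pointing down it reaches from about 0.4 to 0.85 m from the base axis. Payload 10.4 kg.
Tool frame: the origin (TCP) lies at the very end of the fingers, on their centre line; the grasp point (between the pads) lies 19 mm behind it; z points along the fingers, y is the line along which they close (so a half turn about z gives the same grasp; the last joint's range is limited). The gripper opens to 85 mm and grips with 20 to 120 N. Pads are 22 mm wide; open, the fingers measure 114 mm over their backs; the gripper's body (76 mm by 85 mm) begins 54 mm behind the grasp point. The pads swing forward as they close: fully open they stand 13 mm farther back than shut.
Start: joints at [1.085, 0.332, -0.065, 1.46, 0.022, 1.35, -0.088], TCP at [0.279, -0.559, 0.231] pointing down, gripper open.
Joint ranges: [-2.6, 2.6], [-0.5, 2.12], [-1.47, 1.34], [0.16, 2.42], [-1.27, 4.41], [0.06, 2.06], [-2.6, 2.6]. Speed limits (rad/s): [2.22, 2.22, 2.79, 2.79, 3.14, 3.14, 3.14].

### API

Orientations are given as a unit quaternion [x, y, z, w].
In Python, from workcell import manip, optics gives the robot as it stands.
- The arm moves only by the tool jog_arm, never from a script. Its arguments are lists of equal length, an entry for each row: "dr": the turn, a rotation vector about the tool's x, y, z normalised to -1 to 1, where 1 is 4 degrees, a list of three; "translation": the shift along the tool's x, y, z normalised to -1 to 1, where 1 is 0.025 m, a list of three; "jaw": the opening, from 0 (shut) to 1 (fully open). A call has 1 to 10 rows; each row shifts and turns the commanded pose from where the row before left it, along the tool's axes as they then stand; what a row does not reach is not made up. A row lasts 1/10 s, in which the tool goes at most 50 mm and 8.59 degrees, less where a joint would pass 70% of its speed; a pose out of reach is approached as far as the arm can. A call with a number of a shift or a turn outside -1 to 1 is refused whole. A call with a gripper value outside its range is refused whole. The fingers move at their own pace and stop on an object; "squeeze" is the grip in N (left out, the last holds). Time passes only in rows, so rows that do not move let the fingers close. It gives the time, the measured TCP pose, the force, the opening and the grip force at its end, in the units of the state.
- manip.get_obs(): the state, without advancing time (a new reading comes with each control period).
- optics.camera(name): name is "scene" or "top"; returns a dict with "color" (480x640x3 uint8, red, green, blue), "mtx" (3x3 intrinsics, pixels), "R" (3x3) and "t" (3): a world point X has camera coordinates R X + t. Camera axes: x right, y down, z forward; pixel columns grow to the right and rows downward; lengths in m; the calibration is good to about 2 mm. A picture is of the moment at which its call begins. There is no depth.
- manip.hand_in(): hands the job in; it is judged then, once.
The state is a dict: "clock": time; "joint_pos": joint angles; "joint_velocities": joint speeds; "tau": joint torques, N m; "position": TCP position; "ee_rot": TCP orientation; "ft_force": force on the tool from outside, world axes, zero at the start; "torque": the same for the moment, N m; "grip_width": opening from 0.0 (shut) to 1.0 (fully open); "grasp_force": force on a finger pad.
Only numpy, scipy, OpenCV 4.12 (cv2) and the standard library are available. Lean on these libraries where they do the work, as an engineer would, in place of code of your own. Each camera call takes 0.05 s, during which the arm holds its last target. There are 200 camera calls.

## Working session

There is one attempt and no reset: what is moved stays moved. The work goes in short steps, Python scripts to look and compute and a tool call to move; the robot and the scene stay as the last step left them, time stands still between calls to the robot, and variables do not carry over. Pictures are saved under pics/ and viewed, at most 14 in all, crops included, and the job is handed in when it is done.

Besides the shell and the picture viewer there is one more tool, called after "Emit:" as a command line: name --argument value ..., lists and objects as JSON in quotes. jog_arm: Moves the arm, as the interface text tells. Scaled input: -1 to 1 covers 0.025 m each way for a shift and 4 degrees each way for a turn. Its arguments: {"type":"object","properties":{"dr":{"type":"array","items":{"type":"array","items":{"type":"number"}}},"translation":{"type":"array","items":{"type":"array","items":{"type":"number"}}},"jaw":{"type":"array","items":{"type":"number"}},"squeeze":{"type":"number"}},"required":["dr","translation","jaw"]}

```bash
mkdir -p pics; python3 - <<'E'
from workcell import manip, optics
import cv2, numpy as np, pickle
d={}
for n in("top","scene"):
    c=optics.camera(n); d[n]=c; cv2.imwrite(f"pics/{n}0.png",c["color"][:,:,::-1]); print(n,c["mtx"].round(1).tolist(),c["R"].round(3).tolist(),c["t"].round(3).tolist())
pickle.dump(d,open("c0.pkl","wb"))
o=manip.get_obs(); print(o["clock"],o["position"],o["ee_rot"],o["grip_width"])
E
```

```text
top [[615.4, 0.0, 313.3], [0.0, 615.4, 234.4], [0.0, 0.0, 1.0]] [[-0.001, -1.0, 0.008], [-0.998, 0.001, -0.059], [0.059, -0.008, -0.998]] [-0.034, 0.566, 1.256]
scene [[532.9, 0.0, 312.8], [0.0, 532.9, 233.4], [0.0, 0.0, 1.0]] [[0.425, 0.905, 0.012], [0.57, -0.258, -0.78], [-0.703, 0.338, -0.625]] [-0.209, -0.296, 1.535]
0.1 [ 0.27888716 -0.55898069  0.23062962] [ 9.73345817e-01  2.29341571e-01 -1.75171694e-04 -5.77988460e-04] 1.0026929583856434
```

View pics/top0.png

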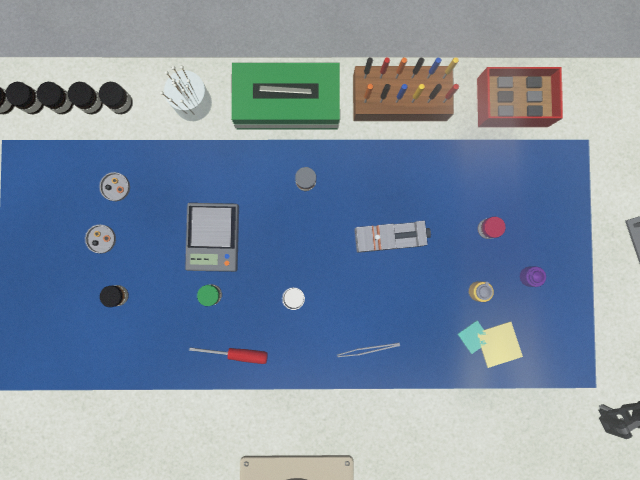

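View pics/scene0.png

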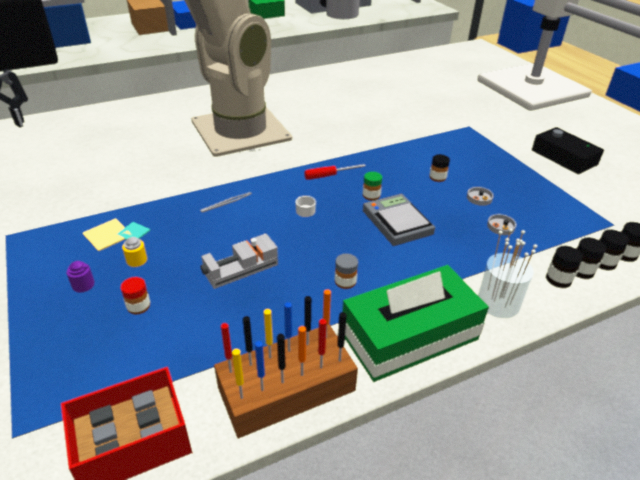

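The top view (left is +y, up is +x) shows the scale at (212,237) and the vise at (392,237).

Candidates for each thing:
- **Resin:** green lid (208,295). The green tissue box at (285,95) isn't it.
- **Hardener:** red lid (492,227). The screwdriver at (247,355) isn't it.
- **Solvent:** yellow (482,292). The purple look-alike (534,276) and the notes (500,345) aren't it.
- **Cup:** white (293,299).
- **Dish:** (100,239) or (114,186). I choose (100,239), nearer to the base.
- **Bystander jars:** black (113,296) and grey (305,178).

```bash
cat > h.py <<'E'
import cv2, numpy as np, pickle
from workcell import manip, optics
def ray(c,uv,z):
    R,t=np.array(c["R"]),np.array(c["t"]); o=-R.T@t
    d=R.T@np.linalg.inv(c["mtx"])@np.array([*uv,1.]); return o+d*(z-o[2])/d[2]
def proj(c,X):
    p=c["mtx"]@(np.array(c["R"])@np.array(X,float)+np.array(c["t"])); return p[:2]/p[2]
def blobs(c):
    h=cv2.cvtColor(c["color"],cv2.COLOR_RGB2HSV)
    m=(~((h[...,0]>98)&(h[...,0]<122)&(h[...,1]>120))).astype(np.uint8)
    n,l,s,_=cv2.connectedComponentsWithStats(m)
    out=[]
    for i in range(1,n):
        if 60<s[i,4]<5000:
            q,_=cv2.findContours((l==i).astype(np.uint8),0,1); out.append((cv2.minAreaRect(q[0]),q[0],s[i,4]))
    return out
def at(c,uv,b=None):  # blob nearest uv
    return min(b or blobs(c),key=lambda r:np.hypot(r[0][0][0]-uv[0],r[0][0][1]-uv[1]))
E
python3 - <<'E'
from h import *
d=pickle.load(open("c0.pkl","rb")); c=d["top"]; s=d["scene"]; B=blobs(c)
N=dict(resin=(208,295,30),hard=(492,227,30),solv=(482,292,30),cup=(293,299,16),dish=(100,239,9),dish2=(114,186,9),black=(113,296,30),grey=(305,178,30),scale=(212,237,15),vise=(392,237,25))
im=c["color"][:,:,::-1].copy()
for k,(u,v,h) in N.items():
    r,q,a=at(c,(u,v),B); x,y,w,hh=cv2.boundingRect(q)
    ctr=r[0]; P=ray(c,ctr,h/1000); print(k,np.round(r[0],1),np.round(r[1],1),round(r[2],1),a,"world",P.round(4),"dist",round(np.hypot(*P[:2]),3))
    cv2.polylines(im,[np.int32(cv2.boxPoints(r))],1,(0,255,255),1)
a=cv2.resize(im[185:285,175:255],None,fx=4.5,fy=4.5,interpolation=2)
b=cv2.resize(im[205:269,345:440],None,fx=4.5,fy=4.5,interpolation=2)
cv=np.zeros((600,800,3),np.uint8); cv[:450,:360]=a; cv[:288,365:365+427]=b
e=cv2.resize(im[165:260,85:140],None,fx=3,fy=3); cv[300:585,370:535]=e
e=cv2.resize(s["color"][220:290,195:285,::-1],None,fx=2.8,fy=2.8); cv[300:300+e.shape[0],540:540+e.shape[1]]=e
cv2.imwrite("pics/crop1.png",cv)
E
```

```text
resin [209.  294.5] [21. 24.] 90.0 448 world [0.4431 0.1773 0.03  ] dist 0.477
hard [491. 227.] [22. 28.] 90.0 525 world [ 0.5802 -0.4     0.03  ] dist 0.705
solv [480.5 291.5] [21. 25.] 90.0 466 world [ 0.4482 -0.3761  0.03  ] dist 0.585
cup [292.5 298. ] [22. 23.] 90.0 431 world [0.4351 0.0079 0.016 ] dist 0.435
dish [ 99.5 238.5] [29.7 29.7] 45.0 728 world [0.5584 0.4085 0.009 ] dist 0.692
dish2 [114.  186.5] [29. 30.] 90.0 724 world [0.667  0.3804 0.009 ] dist 0.768
black [114.  295.5] [21. 28.] 90.0 517 world [0.4414 0.3698 0.03  ] dist 0.576
grey [305.5 178.5] [23. 21.] 90.0 424 world [ 0.6806 -0.0191  0.03  ] dist 0.681
scale [211.5 237. ] [68. 53.] 90.0 3566 world [0.561  0.1755 0.015 ] dist 0.588
vise [392.5 235.9] [26.  75.8] 84.3 1879 world [ 0.5624 -0.198   0.025 ] dist 0.596Traceback (most recent call last):
  File "<stdin>", line 11, in <module>
ValueError: could not broadcast input array from shape (288,428,3) into shape (288,427,3)
```

```bash
python3 - <<'E'
from h import *
d=pickle.load(open("c0.pkl","rb")); c=d["top"]; s=d["scene"]
im=c["color"][:,:,::-1]
cv=np.zeros((600,800,3),np.uint8)
def put(src,x,y,f):
    e=cv2.resize(src,None,fx=f,fy=f,interpolation=2); cv[y:y+e.shape[0],x:x+e.shape[1]]=e
put(im[190:280,175:250],0,0,5)       # scale  u=175+x/5 v=190+y/5
put(im[212:262,350:434],378,0,5)     # vise u=350+(x-378)/5, v=212+y/5
put(im[165:260,85:140],0,452,1.5); put(im[280:310,195:220],100,452,4); put(im[212:240,478:506],210,452,4); put(im[278:306,468:496],330,452,4); put(im[285:311,280:306],450,452,4)
put(s["color"][225:290,195:285,::-1],560,270,2.6)
cv2.imwrite("pics/crop1.png",cv)
E
```

```text
(no output)
```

View pics/crop1.png

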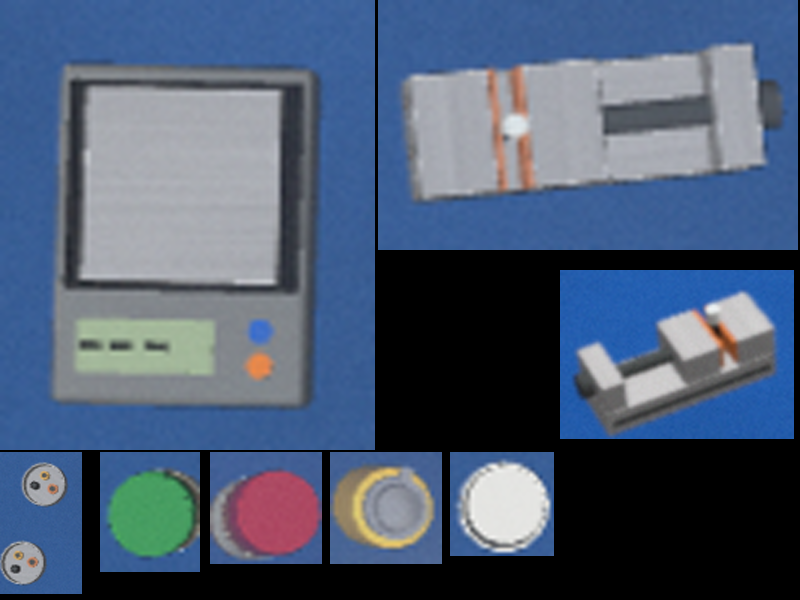

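The crop shows the pan corners at (85,87), (281,92), (79,278) and (278,284), so the scale is turned about -1.8°. The vise top runs from (417,137) to (759,105), so it is turned about +5.4°. The lid, bottle and cup colours confirm the picks.

```bash
cat >> h.py <<'E'
def T(x,y,a): return np.array([[np.cos(a),-np.sin(a),x],[np.sin(a),np.cos(a),y],[0,0,1]])
def go(target,z=None):
    "tool-axis shift in jog units from measured pose"
    from scipy.spatial.transform import Rotation as Ro
    o=manip.get_obs(); R=Ro.from_quat(o["ee_rot"]).as_matrix(); p=np.array(target,float)
    print("t",round(o["clock"],1),"pos",o["position"].round(4),"yaw",np.degrees(np.arctan2(R[1,0],R[0,0])).round(2),"w",round(o["grip_width"],3),"units",(R.T@(p-o["position"])/0.025).round(2))
E
python3 - <<'E'
from h import *
d=pickle.load(open("c0.pkl","rb")); c=d["top"]; s=d["scene"]
pan=ray(c,(211.15,227.05),.035); 
w=lambda u,v,z:ray(c,(u,v),z)[:2]
q=[w(175+a/5,190+b/5,.035) for a,b in((79,278),(85,87),(278,284),(281,92))]; dx=(q[1]-q[0]+q[3]-q[2]); a=np.arctan2(dx[1],dx[0])
L=w(350+(417-378)/5,212+137/5,.05); Rr=w(350+(759-378)/5,212+105/5,.05); dv=L-Rr; av=np.arctan2(-dv[0],dv[1]); vc=(L+Rr)/2
print("pan",pan,a,"vise",vc,av,np.linalg.norm(dv))
S=T(pan[0],pan[1],a); V=T(*vc,av)
G=dict(cup=S@[0,0,1],resin=S@[0,.104,1],hard=S@[0,-.104,1],solv=V@[.076,0,1],dish=V@[-.085,0,1])
print({k:v[:2].round(4).tolist() for k,v in G.items()})
# two-view check: lid-coloured centroids in both views at lid mid height
for n,(lo,hi) in dict(resin=((45,80,60),(80,255,255)),hard=((165,120,80),(180,255,255)),hard0=((0,180,100),(6,255,255)),solv=((18,120,100),(32,255,255))).items():
  for cam in("top","scene"):
    k=d[cam]; h=cv2.cvtColor(k["color"],cv2.COLOR_RGB2HSV); m=cv2.inRange(h,lo,hi)
    _,l,st,ce=cv2.connectedComponentsWithStats(m)
    for i in range(1,len(st)):
      if 60<st[i,4]<900 : print(n,cam,ce[i].round(1),st[i,4],ray(k,ce[i],.05 if n!="solv" else .026).round(4)[:2])
go([.435,.008,.15])
for k,p in dict(vise=[*vc,.05],cup=[.435,.008,.016]).items(): print(k,proj(s,p).round(1))
E
```

```text
pan [0.58019399 0.17325376 0.035     ] -0.014990879603231621 vise [ 0.56034346 -0.19360075] 0.09236624612086387 0.1388214175150562
{'cup': [0.5802, 0.1733], 'resin': [0.5818, 0.2772], 'hard': [0.5786, 0.0693], 'solv': [0.636, -0.1866], 'dish': [0.4757, -0.2014]}
resin top [207.8 295. ] 358 [0.4428 0.1765]
resin scene [266.7   7.7] 562 [-0.9224  0.444 ]
resin scene [372.7 178.6] 210 [0.4421 0.1783]
resin scene [411.3 358.6] 413 [ 0.922  -0.0303]
hard top [494.3 226.6] 338 [ 0.5796 -0.4007]
hard top [247.5 355.5] 436 [0.3228 0.0965]
hard scene [320.3 171.7] 91 [0.3648 0.0789]
hard scene [131.2 283.3] 62 [ 0.5657 -0.4006]
hard scene [225.7 339.6] 102 [ 0.7628 -0.2852]
hard scene [113.7 387.1] 212 [ 0.7804 -0.4654]
hard0 scene [319.8 172. ] 196 [0.3654 0.0773]
hard0 scene [133.4 288.1] 381 [ 0.58   -0.3994]
hard0 scene [322.1 336.7] 208 [ 0.8229 -0.1394]
hard0 scene [226.5 340.8] 127 [ 0.7657 -0.2849]
solv top [418.3  90.6] 88 [ 0.8658 -0.2545]
solv scene [135.2 255.3] 380 [ 0.4603 -0.3783]
solv scene [268.  326.5] 227 [ 0.7452 -0.2054]
solv scene [237.7 367. ] 304 [ 0.8047 -0.281 ]
t 0.1 pos [ 0.2789 -0.559   0.2306] yaw 26.52 w 1.003 units [ 15.71 -17.5    3.25]
vise [238.5 251. ]
cup [305.5 206.1]
```

Emit:
jog_arm --dr '[[0, 0, 0], [0, 0, 0], [0, 0, -1], [0, 0, -1], [0, 0, -1], [0, 0, -1], [0, 0, -0.6]]' --translation '[[0, 0, 0], [0, 0, 0], [0, 0, 0], [0, 0, 0], [0, 0, 0], [0, 0, 0], [0, 0, 0]]' --jaw '[1, 1, 1, 1, 1, 1, 1]' --squeeze 25

```text
clock: 0.8
position: [0.279, -0.5592, 0.2312]
ee_rot: [0.924, 0.383, 0.0, -0.0]
ft_force: [-0.2, 0.7, -1.3]
grip_width: 1.003
grasp_force: 0.0
```

Emit:
jog_arm --dr '[[0, 0, 0], [0, 0, 0], [0, 0, 0], [0, 0, 0], [0, 0, 0], [0, 0, 0], [0, 0, 0], [0, 0, 0], [0, 0, 0], [0, 0, 0]]' --translation '[[0.98, -0.04, 0.3], [0.98, -0.04, 0.3], [0.98, -0.04, 0.3], [0.98, -0.04, 0.4], [0.98, -0.04, 0.4], [0.98, -0.04, 0.4], [0.98, -0.04, 0.5], [0.98, -0.04, 0.5], [0.98, -0.04, 0.5], [0.98, -0.04, 0.5]]' --jaw '[1, 1, 1, 1, 1, 1, 1, 1, 1, 1]'

```text
clock: 1.8
position: [0.4461, -0.3784, 0.1284]
ee_rot: [0.924, 0.382, 0.0, 0.0]
ft_force: [-0.1, -0.7, -0.8]
grip_width: 0.999
grasp_force: 0.0
```

```bash
python3 - <<'E'
from h import *
go([.447,-.378,.012])
E
```

```text
t 1.8 pos [ 0.4461 -0.3784  0.1284] yaw 44.91 w 0.999 units [0.04 0.01 4.66]
```

Emit:
jog_arm --dr '[[0, 0, 0], [0, 0, 0], [0, 0, 0], [0, 0, 0], [0, 0, 0], [0, 0, 0], [0, 0, 0]]' --translation '[[0, 0, 0.9], [0, 0, 0.9], [0, 0, 0.9], [0, 0, 0.9], [0, 0, 0.7], [0, 0, 0.3], [0, 0, 0]]' --jaw '[1, 1, 1, 1, 1, 1, 1]'

```text
clock: 2.5
position: [0.445, -0.3788, 0.013]
ee_rot: [0.924, 0.382, -0.0, -0.001]
ft_force: [0.6, 0.5, -0.0]
grip_width: 0.999
grasp_force: 0.0
```

Emit:
jog_arm --dr '[[0, 0, 0], [0, 0, 0], [0, 0, 0], [0, 0, 0], [0, 0, 0], [0, 0, 0], [0, 0, 0], [0, 0, 0]]' --translation '[[0, 0, 0], [0, 0, 0], [0, 0, 0], [0, 0, 0], [0, 0, 0], [0, 0, 0], [0, 0, 0], [0, 0, 0]]' --jaw '[0.2, 0.2, 0.2, 0.2, 0.2, 0.2, 0.2, 0.2]' --squeeze 30

```text
clock: 3.3
position: [0.446, -0.3797, 0.0149]
ee_rot: [0.924, 0.382, 0.0, 0.001]
ft_force: [-1.6, 1.2, 6.0]
grip_width: 0.483
grasp_force: 30.0
```

Emit:
jog_arm --dr '[[0, 0, 0], [0, 0, 0], [0, 0, 0], [0, 0, 0], [0, 0, 0], [0, 0, 0], [0, 0, 0], [0, 0, 0], [0, 0, 0], [0, 0, 0]]' --translation '[[0, 0, -0.3], [0, 0, -0.7], [0, 0, -0.9], [0, 0, -0.9], [0, 0, -0.9], [0.4, 0, -0.9], [0.8, 0, 0], [0.9, 0, 0], [0.9, 0, 0], [0.9, 0, 0]]' --jaw '[0.2, 0.2, 0.2, 0.2, 0.2, 0.2, 0.2, 0.2, 0.2, 0.2]'

```text
clock: 4.3
position: [0.515, -0.3097, 0.1294]
ee_rot: [0.924, 0.382, 0.0, 0.0]
ft_force: [-0.3, 0.2, -1.2]
grip_width: 0.483
grasp_force: 30.5
```

Emit:
jog_arm --dr '[[0, 0, 0], [0, 0, 0], [0, 0, 0], [0, 0, 0], [0, 0, 0], [0, 0, 0], [0, 0, 0], [0, 0, 0], [0, 0, 0], [0, 0, 0]]' --translation '[[0.9, 0, 0], [0.9, 0, 0], [0.9, 0, 0], [0.9, 0, 0], [0.9, 0, 0], [0.9, 0, 0], [0.9, 0, 0], [0.6, 0, 0], [0, 0, 0], [0, 0, 0]]' --jaw '[0.2, 0.2, 0.2, 0.2, 0.2, 0.2, 0.2, 0.2, 0.2, 0.2]'

```text
clock: 5.3
position: [0.6362, -0.1893, 0.1288]
ee_rot: [0.924, 0.382, -0.0, 0.0]
ft_force: [-0.4, -0.1, -0.2]
grip_width: 0.484
grasp_force: 30.5
```

```bash
python3 - <<'E'
from h import *
go([.636,-.1866,.016])
E
```

```text
t 5.3 pos [ 0.6362 -0.1893  0.1288] yaw 44.91 w 0.484 units [ 0.07 -0.08  4.51]
```

Emit:
jog_arm --dr '[[0, 0, 0], [0, 0, 0], [0, 0, 0], [0, 0, 0], [0, 0, 0], [0, 0, 0], [0, 0, 0], [0, 0, 0], [0, 0, 0], [0, 0, 0]]' --translation '[[0.07, -0.08, 0.8], [0, 0, 0.9], [0, 0, 0.9], [0, 0, 0.8], [0, 0, 0.6], [0, 0, 0.3], [0, 0, 0.2], [0, 0, 0], [0, 0, 0], [0, 0, 0]]' --jaw '[0.2, 0.2, 0.2, 0.2, 0.2, 0.2, 0.2, 0.2, 0.2, 0.2]'

```text
clock: 6.3
position: [0.6371, -0.186, 0.0172]
ee_rot: [0.924, 0.382, 0.001, 0.0]
ft_force: [0.3, -0.8, 0.0]
grip_width: 0.481
grasp_force: 30.5
```

Emit:
jog_arm --dr '[[0, 0, 0], [0, 0, 0], [0, 0, 0], [0, 0, 0], [0, 0, 0], [0, 0, 0], [0, 0, 0], [0, 0, 0], [0, 0, 0], [0, 0, 0]]' --translation '[[0, 0, 0], [0, 0, 0], [0, 0, 0], [0, 0, 0], [0, 0, -0.3], [0, 0, -0.7], [0, 0, -0.9], [0, 0, -0.9], [0, 0, -0.9], [0, 0, -0.9]]' --jaw '[0.6, 0.7, 0.7, 0.7, 0.7, 0.7, 0.7, 0.7, 0.8, 1]'

```text
clock: 7.3
position: [0.6368, -0.1859, 0.1342]
ee_rot: [0.924, 0.382, 0.001, 0.001]
ft_force: [0.2, -0.1, 0.0]
grip_width: 0.947
grasp_force: 0.0
```

```bash
python3 - <<'E'
from h import *
go([.5802,-.4005,.13])
E
```

```text
t 7.3 pos [ 0.6368 -0.1859  0.1342] yaw 44.92 w 0.947 units [-7.66  4.48  0.17]
```

Next is the hardener: 8 rows across, then down to z of about 0.02.

Emit:
jog_arm --dr '[[0, 0, 0], [0, 0, 0], [0, 0, 0], [0, 0, 0], [0, 0, 0], [0, 0, 0], [0, 0, 0], [0, 0, 0], [0, 0, 0], [0, 0, 0]]' --translation '[[-0.85, 0.5, 0], [-0.85, 0.5, 0], [-0.85, 0.5, 0], [-0.85, 0.5, 0], [-0.85, 0.5, 0], [-0.85, 0.5, 0], [-0.85, 0.5, 0], [-0.85, 0.5, 0], [-0.86, 0.48, 0], [0, 0, 0]]' --jaw '[1, 1, 1, 1, 1, 1, 1, 1, 1, 1]'

```text
clock: 8.3
position: [0.5779, -0.4053, 0.1329]
ee_rot: [0.925, 0.38, -0.001, 0.001]
ft_force: [-0.6, 0.3, 0.3]
grip_width: 1.002
grasp_force: 0.0
```

```bash
python3 - <<'E'
from h import *
c=optics.camera("top"); cv2.imwrite("pics/top1.png",c["color"][150:320,340:560,::-1])
r=at(c,(392,198)); print(np.round(r[0][0],1),np.round(r[0][1],1),r[2],ray(c,r[0][0],.023).round(4))
go([.5802,-.4005,.02])
E
```

```text
[384.8 199.3] [21.2 23.3] 417 [ 0.6384 -0.1829  0.023 ]
t 8.3 pos [ 0.579  -0.4028  0.1328] yaw 44.73 w 1.001 units [ 0.1  -0.04  4.51]
```

Emit:
jog_arm --dr '[[0, 0, 0], [0, 0, 0], [0, 0, 0], [0, 0, 0], [0, 0, 0], [0, 0, 0], [0, 0, 0]]' --translation '[[0.05, 0, 0.9], [0, 0, 0.9], [0, 0, 0.9], [0, 0, 0.9], [0, 0, 0.6], [0, 0, 0.3], [0, 0, 0]]' --jaw '[1, 1, 1, 1, 1, 1, 1]'

```text
clock: 9.05
position: [0.5809, -0.3989, 0.0185]
ee_rot: [0.924, 0.382, -0.0, -0.0]
ft_force: [0.2, 0.8, -0.1]
grip_width: 0.997
grasp_force: 0.0
```

Emit:
jog_arm --dr '[[0, 0, 0], [0, 0, 0], [0, 0, 0], [0, 0, 0], [0, 0, 0], [0, 0, 0], [0, 0, 0], [0, 0, 0]]' --translation '[[0, 0, 0], [0, 0, 0], [0, 0, 0], [0, 0, 0], [0, 0, 0], [0, 0, 0], [0, 0, 0], [0, 0, 0]]' --jaw '[0.2, 0.2, 0.2, 0.2, 0.2, 0.2, 0.2, 0.2]'

```text
clock: 9.85
position: [0.5814, -0.3999, 0.02]
ee_rot: [0.924, 0.382, 0.0, 0.001]
ft_force: [-1.5, 0.0, 6.0]
grip_width: 0.491
grasp_force: 30.7
```

Emit:
jog_arm --dr '[[0, 0, 0], [0, 0, 0], [0, 0, 0], [0, 0, 0], [0, 0, 0], [0, 0, 0]]' --translation '[[0, 0, -0.3], [0, 0, -0.7], [0, 0, -0.9], [0, 0, -0.9], [0, 0, -0.9], [0, 0, -0.9]]' --jaw '[0.2, 0.2, 0.2, 0.2, 0.2, 0.2]'

```text
clock: 10.45
position: [0.5809, -0.3996, 0.1362]
ee_rot: [0.924, 0.382, 0.0, 0.0]
ft_force: [0.6, -0.1, -0.2]
grip_width: 0.5
grasp_force: 30.6
```

```bash
python3 - <<'E'
from h import *
go([.5786,.0693,.13])
E
```

```text
t 10.4 pos [ 0.5809 -0.3996  0.1362] yaw 44.92 w 0.5 units [ 13.18 -13.35   0.24]
```

Emit:
jog_arm --dr '[[0, 0, 0], [0, 0, 0], [0, 0, 0], [0, 0, 0], [0, 0, 0], [0, 0, 0], [0, 0, 0], [0, 0, 0], [0, 0, 0], [0, 0, 0]]' --translation '[[0.4, -0.4, 0], [0.8, -0.81, 0], [0.8, -0.81, 0], [0.8, -0.81, 0], [0.8, -0.81, 0], [0.8, -0.81, 0], [0.8, -0.81, 0], [0.8, -0.81, 0], [0.8, -0.81, 0], [0.8, -0.81, 0]]' --jaw '[0.2, 0.2, 0.2, 0.2, 0.2, 0.2, 0.2, 0.2, 0.2, 0.2]'

```text
clock: 11.45
position: [0.579, -0.1272, 0.1338]
ee_rot: [0.924, 0.382, -0.0, -0.0]
ft_force: [0.6, 0.2, -1.0]
grip_width: 0.498
grasp_force: 30.7
```

Emit:
jog_arm --dr '[[0, 0, 0], [0, 0, 0], [0, 0, 0], [0, 0, 0], [0, 0, 0], [0, 0, 0], [0, 0, 0], [0, 0, 0], [0, 0, 0], [0, 0, 0]]' --translation '[[0.8, -0.81, 0], [0.8, -0.81, 0], [0.8, -0.81, 0], [0.8, -0.81, 0], [0.8, -0.81, 0], [0.8, -0.81, 0], [0.6, -0.6, 0], [0.3, -0.3, 0], [0, 0, 0], [0, 0, 0]]' --jaw '[0.2, 0.2, 0.2, 0.2, 0.2, 0.2, 0.2, 0.2, 0.2, 0.2]'

```text
clock: 12.45
position: [0.5788, 0.0722, 0.1337]
ee_rot: [0.924, 0.382, -0.0, 0.0]
ft_force: [-0.2, -0.8, -0.7]
grip_width: 0.493
grasp_force: 30.7
```

```bash
python3 - <<'E'
from h import *
go([.5786,.0693,.0205])
E
```

```text
t 12.4 pos [0.5788 0.0722 0.1337] yaw 44.87 w 0.493 units [-0.08  0.07  4.53]
```

Emit:
jog_arm --dr '[[0, 0, 0], [0, 0, 0], [0, 0, 0], [0, 0, 0], [0, 0, 0], [0, 0, 0], [0, 0, 0], [0, 0, 0], [0, 0, 0]]' --translation '[[-0.08, 0.07, 0.8], [0, 0, 0.9], [0, 0, 0.9], [0, 0, 0.8], [0, 0, 0.6], [0, 0, 0.3], [0, 0, 0.2], [0, 0, 0], [0, 0, 0]]' --jaw '[0.2, 0.2, 0.2, 0.2, 0.2, 0.2, 0.2, 0.2, 0.2]'

```text
clock: 13.35
position: [0.5793, 0.0707, 0.0221]
ee_rot: [0.924, 0.382, 0.001, 0.0]
ft_force: [0.0, -0.5, -0.6]
grip_width: 0.498
grasp_force: 30.7
```

Emit:
jog_arm --dr '[[0, 0, 0], [0, 0, 0], [0, 0, 0], [0, 0, 0], [0, 0, 0], [0, 0, 0], [0, 0, 0], [0, 0, 0], [0, 0, 0], [0, 0, 0]]' --translation '[[0, 0, 0], [0, 0, 0], [0, 0, 0], [0, 0, 0], [0, 0, -0.3], [0, 0, -0.7], [0, 0, -0.9], [0, 0, -0.9], [0, 0, -0.9], [0, 0, -0.9]]' --jaw '[0.6, 0.7, 0.7, 0.7, 0.7, 0.7, 0.7, 0.7, 0.8, 1]'

```text
clock: 14.35
position: [0.5787, 0.0708, 0.1379]
ee_rot: [0.924, 0.382, 0.0, 0.0]
ft_force: [0.7, 0.4, -1.2]
grip_width: 0.941
grasp_force: 0.0
```

```bash
python3 - <<'E'
from h import *
go([.435,.008,.13])
E
```

```text
t 14.3 pos [0.5787 0.0708 0.1379] yaw 44.92 w 0.941 units [-5.84 -2.28  0.31]
```

Emit:
jog_arm --dr '[[0, 0, 0], [0, 0, 0], [0, 0, 0], [0, 0, 0], [0, 0, 0], [0, 0, 0], [0, 0, 0], [0, 0, 0], [0, 0, 0]]' --translation '[[-0.8, -0.32, 0], [-0.8, -0.32, 0], [-0.8, -0.32, 0], [-0.8, -0.32, 0], [-0.8, -0.32, 0], [-0.8, -0.32, 0], [-0.8, -0.32, 0], [-0.24, 0, 0], [0, 0, 0]]' --jaw '[1, 1, 1, 1, 1, 1, 1, 1, 1]'

```text
clock: 15.25
position: [0.436, 0.0067, 0.1369]
ee_rot: [0.924, 0.382, 0.0, 0.001]
ft_force: [0.2, -0.5, -0.2]
grip_width: 0.999
grasp_force: 0.0
```

```bash
python3 - <<'E'
from h import *
c=optics.camera("top"); cv2.imwrite("pics/top2.png",c["color"][:,:,::-1])
r=at(c,(264,227)); print(np.round(r[0][0],1),np.round(r[0][1],1),r[2],ray(c,r[0][0],.03).round(4))
go([.435,.008,.008])
E
```

```text
[261. 228.] [22. 22.] 423 [0.5785 0.0721 0.03  ]
t 15.3 pos [0.4365 0.0072 0.1369] yaw 44.89 w 1.0 units [-0.02 -0.07  5.15]
```

Emit:
jog_arm --dr '[[0, 0, 0], [0, 0, 0], [0, 0, 0], [0, 0, 0], [0, 0, 0], [0, 0, 0], [0, 0, 0], [0, 0, 0]]' --translation '[[-0.02, -0.05, 0.9], [0, 0, 0.9], [0, 0, 0.9], [0, 0, 0.9], [0, 0, 0.8], [0, 0, 0.5], [0, 0, 0.2], [0, 0, 0]]' --jaw '[1, 1, 1, 1, 1, 1, 1, 1]'

```text
clock: 16.1
position: [0.4348, 0.0081, 0.0086]
ee_rot: [0.924, 0.382, -0.0, -0.0]
ft_force: [0.2, -0.2, 1.2]
grip_width: 0.997
grasp_force: 0.0
```

Emit:
jog_arm --dr '[[0, 0, 0], [0, 0, 0], [0, 0, 0], [0, 0, 0], [0, 0, 0], [0, 0, 0], [0, 0, 0], [0, 0, 0]]' --translation '[[0, 0, 0], [0, 0, 0], [0, 0, 0], [0, 0, 0], [0, 0, 0], [0, 0, 0], [0, 0, 0], [0, 0, 0]]' --jaw '[0.4, 0.4, 0.4, 0.4, 0.4, 0.4, 0.4, 0.4]' --squeeze 20

```text
clock: 16.9
position: [0.4352, 0.0077, 0.0097]
ee_rot: [0.924, 0.382, 0.001, 0.0]
ft_force: [-2.1, 0.3, 8.1]
grip_width: 0.529
grasp_force: 19.4
```

Emit:
jog_arm --dr '[[0, 0, 0], [0, 0, 0], [0, 0, 0], [0, 0, 0], [0, 0, 0], [0, 0, 0]]' --translation '[[0, 0, -0.3], [0, 0, -0.7], [0, 0, -0.9], [0, 0, -0.9], [0, 0, -0.9], [0, 0, -0.9]]' --jaw '[0.4, 0.4, 0.4, 0.4, 0.4, 0.4]'

```text
clock: 17.5
position: [0.4345, 0.0078, 0.1254]
ee_rot: [0.924, 0.382, 0.0, 0.0]
ft_force: [-0.3, -0.4, 0.5]
grip_width: 0.526
grasp_force: 20.6
```

```bash
python3 - <<'E'
from h import *
go([.5802,.1733,.13])
E
```

```text
t 17.5 pos [0.4345 0.0078 0.1254] yaw 44.93 w 0.526 units [ 8.8  -0.57 -0.18]
```

Emit:
jog_arm --dr '[[0, 0, 0], [0, 0, 0], [0, 0, 0], [0, 0, 0], [0, 0, 0], [0, 0, 0], [0, 0, 0], [0, 0, 0], [0, 0, 0], [0, 0, 0]]' --translation '[[0.5, -0.06, 0], [0.9, -0.06, 0], [1, -0.06, 0], [1, -0.06, 0], [1, -0.06, 0], [1, -0.06, 0], [1, -0.06, 0], [1, -0.06, 0], [0.9, -0.06, 0], [0.5, -0.03, 0]]' --jaw '[0.4, 0.4, 0.4, 0.4, 0.4, 0.4, 0.4, 0.4, 0.4, 0.4]'

```text
clock: 18.5
position: [0.5807, 0.1753, 0.1233]
ee_rot: [0.924, 0.383, -0.0, -0.001]
ft_force: [-0.8, -0.4, 0.1]
grip_width: 0.532
grasp_force: 20.6
```

Emit:
jog_arm --dr '[[0, 0, 0], [0, 0, 0], [0, 0, 0], [0, 0, 0], [0, 0, 0], [0, 0, 0]]' --translation '[[0, 0, 0.7], [0, 0, 0.8], [0, 0, 0.6], [0, 0, 0.4], [0, 0, 0.2], [0, 0, 0]]' --jaw '[0.4, 0.4, 0.4, 0.4, 0.4, 0.4]'

```text
clock: 19.1
position: [0.5801, 0.1731, 0.056]
ee_rot: [0.924, 0.382, -0.0, -0.0]
ft_force: [-0.1, 0.5, -0.4]
grip_width: 0.528
grasp_force: 20.6
```

```bash
python3 - <<'E'
from h import *
go([.5802,.1733,.0435])
E
```

```text
t 19.1 pos [0.5801 0.1731 0.056 ] yaw 44.91 w 0.528 units [ 0.01 -0.    0.5 ]
```

Emit:
jog_arm --dr '[[0, 0, 0], [0, 0, 0], [0, 0, 0], [0, 0, 0]]' --translation '[[0, 0, 0.25], [0, 0, 0.15], [0, 0, 0.1], [0, 0, 0]]' --jaw '[0.4, 0.4, 0.4, 0.4]'

```text
clock: 19.5
position: [0.5802, 0.1731, 0.0435]
ee_rot: [0.924, 0.382, -0.0, 0.0]
ft_force: [1.0, -0.4, 0.0]
grip_width: 0.524
grasp_force: 20.6
```

Emit:
jog_arm --dr '[[0, 0, 0], [0, 0, 0], [0, 0, 0], [0, 0, 0], [0, 0, 0], [0, 0, 0], [0, 0, 0], [0, 0, 0], [0, 0, 0]]' --translation '[[0, 0, 0], [0, 0, 0], [0, 0, 0], [0, 0, 0], [0, 0, -0.3], [0, 0, -0.7], [0, 0, -0.9], [0, 0, -0.9], [0, 0, -0.9]]' --jaw '[0.6, 0.7, 0.8, 0.8, 0.8, 0.8, 0.9, 1, 1]'

```text
clock: 20.4
position: [0.5803, 0.1733, 0.1379]
ee_rot: [0.924, 0.382, 0.0, 0.0]
ft_force: [0.5, -0.7, 0.2]
grip_width: 1.0
grasp_force: 0.0
```

```bash
python3 - <<'E'
from h import *
go([.443,.177,.13])
E
```

```text
t 20.4 pos [0.5803 0.1733 0.1379] yaw 44.92 w 1.0 units [-3.78 -3.98  0.31]
```

Emit:
jog_arm --dr '[[0, 0, 0], [0, 0, 0], [0, 0, 0], [0, 0, 0], [0, 0, 0], [0, 0, 0], [0, 0, 0]]' --translation '[[-0.7, -0.7, 0], [-0.7, -0.8, 0], [-0.8, -0.8, 0], [-0.8, -0.8, 0], [-0.5, -0.6, 0], [-0.28, -0.28, 0], [0, 0, 0]]' --jaw '[0.75, 0.75, 0.75, 0.75, 0.75, 0.75, 0.75]'

```text
clock: 21.1
position: [0.4428, 0.1771, 0.1369]
ee_rot: [0.924, 0.382, 0.0, 0.0]
ft_force: [-0.4, 0.7, 0.1]
grip_width: 0.754
grasp_force: 0.0
```

```bash
python3 - <<'E'
from h import *
c=optics.camera("top"); cv2.imwrite("pics/top3.png",c["color"][:,:,::-1])
h=cv2.cvtColor(c["color"],cv2.COLOR_RGB2HSV); m=((h[...,2]>205)&(h[...,1]<40)).astype(np.uint8)[195:255,190:235]
n,l,s,ce=cv2.connectedComponentsWithStats(m); print(s[1:].tolist())
for i in range(1,n):
    if s[i,4]>80: u=ce[i]+[190,195]; print(u,ray(c,u,.055).round(4))
go([.443,.177,.02])
E
```

```text
[[18, 21, 2, 1, 2], [12, 23, 2, 1, 2], [12, 24, 18, 19, 274], [9, 27, 1, 1, 1], [8, 29, 1, 1, 1], [8, 33, 1, 3, 3], [9, 37, 1, 1, 1], [10, 39, 3, 3, 3], [14, 42, 1, 1, 1], [16, 43, 2, 1, 2]]
[210.5620438  227.68978102] [0.5775 0.1713 0.055 ]
t 21.1 pos [0.4437 0.1769 0.1369] yaw 44.92 w 0.748 units [-0.02 -0.03  4.67]
```

View pics/top3.png

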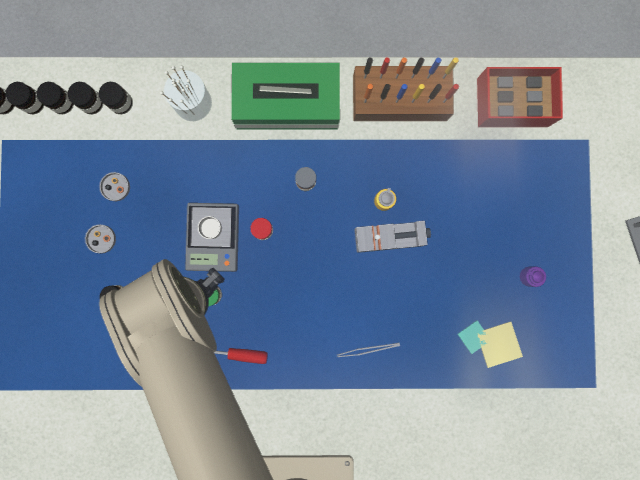

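The top view shows the cup on the pan (210,228), the hardener at (261,228) and the solvent at (385,198). The elbow appears over the black jar at (113,296), so I'll check its height in the scene view before going down.

```bash
python3 - <<'E'
from h import *
c=optics.camera("scene"); cv2.imwrite("pics/scene1.png",c["color"][:,:,::-1])
E
```

```text
(no output)
```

View pics/scene1.png

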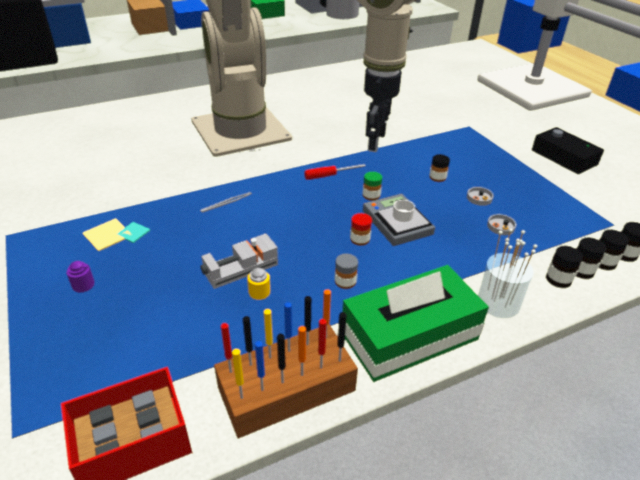

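The scene view shows the elbow well above the bench and the black jar (440,165) clear, with the resin at (373,185) below the gripper. I'm going down.

Emit:
jog_arm --dr '[[0, 0, 0], [0, 0, 0], [0, 0, 0], [0, 0, 0], [0, 0, 0], [0, 0, 0], [0, 0, 0]]' --translation '[[-0.02, -0.02, 0.9], [0, 0, 0.9], [0, 0, 0.9], [0, 0, 0.9], [0, 0, 0.7], [0, 0, 0.35], [0, 0, 0]]' --jaw '[0.75, 0.75, 0.75, 0.75, 0.75, 0.75, 0.75]'

```text
clock: 21.9
position: [0.4423, 0.1768, 0.0191]
ee_rot: [0.924, 0.382, -0.001, -0.0]
ft_force: [-0.6, -0.8, 0.4]
grip_width: 0.748
grasp_force: 0.0
```

Emit:
jog_arm --dr '[[0, 0, 0], [0, 0, 0], [0, 0, 0], [0, 0, 0], [0, 0, 0], [0, 0, 0], [0, 0, 0]]' --translation '[[0, 0, 0], [0, 0, 0], [0, 0, 0], [0, 0, 0], [0, 0, 0], [0, 0, 0], [0, 0, 0]]' --jaw '[0.2, 0.2, 0.2, 0.2, 0.2, 0.2, 0.2]' --squeeze 30

```text
clock: 22.6
position: [0.4433, 0.1772, 0.021]
ee_rot: [0.924, 0.382, 0.001, 0.0]
ft_force: [-0.7, 0.3, 6.4]
grip_width: 0.496
grasp_force: 30.8
```

Emit:
jog_arm --dr '[[0, 0, 0], [0, 0, 0], [0, 0, 0], [0, 0, 0], [0, 0, 0], [0, 0, 0]]' --translation '[[0, 0, -0.3], [0, 0, -0.7], [0, 0, -0.9], [0, 0, -0.9], [0, 0, -0.9], [0, 0, -0.9]]' --jaw '[0.2, 0.2, 0.2, 0.2, 0.2, 0.2]'

```text
clock: 23.2
position: [0.442, 0.1769, 0.1363]
ee_rot: [0.924, 0.382, -0.0, 0.0]
ft_force: [-0.7, -0.1, -0.9]
grip_width: 0.496
grasp_force: 30.6
```

```bash
python3 - <<'E'
from h import *
go([.5818,.2772,.14])
E
```

```text
t 23.2 pos [0.442  0.1769 0.1363] yaw 44.93 w 0.496 units [ 6.79  1.11 -0.15]
```

Emit:
jog_arm --dr '[[0, 0, 0], [0, 0, 0], [0, 0, 0], [0, 0, 0], [0, 0, 0], [0, 0, 0], [0, 0, 0], [0, 0, 0], [0, 0, 0]]' --translation '[[0.5, 0.1, 0], [0.9, 0.15, 0], [1, 0.15, 0], [1, 0.15, 0], [1, 0.15, 0], [1, 0.15, 0], [0.9, 0.15, 0], [0.5, 0.1, 0], [0, 0, 0]]' --jaw '[0.2, 0.2, 0.2, 0.2, 0.2, 0.2, 0.2, 0.2, 0.2]'

```text
clock: 24.1
position: [0.5826, 0.2785, 0.1336]
ee_rot: [0.924, 0.382, -0.001, -0.0]
ft_force: [-0.2, -0.9, -1.8]
grip_width: 0.493
grasp_force: 30.6
```

```bash
python3 - <<'E'
from h import *
go([.5818,.2772,.0215])
E
```

```text
t 24.1 pos [0.5826 0.2785 0.1336] yaw 44.95 w 0.493 units [-0.06  0.02  4.48]
```

Emit:
jog_arm --dr '[[0, 0, 0], [0, 0, 0], [0, 0, 0], [0, 0, 0], [0, 0, 0], [0, 0, 0], [0, 0, 0], [0, 0, 0], [0, 0, 0]]' --translation '[[-0.05, 0, 0.8], [0, 0, 0.9], [0, 0, 0.9], [0, 0, 0.8], [0, 0, 0.6], [0, 0, 0.3], [0, 0, 0.18], [0, 0, 0], [0, 0, 0]]' --jaw '[0.2, 0.2, 0.2, 0.2, 0.2, 0.2, 0.2, 0.2, 0.2]'

```text
clock: 25.0
position: [0.5818, 0.2769, 0.0239]
ee_rot: [0.924, 0.382, 0.001, 0.0]
ft_force: [-0.1, -0.7, -0.6]
grip_width: 0.498
grasp_force: 30.6
```

Emit:
jog_arm --dr '[[0, 0, 0], [0, 0, 0], [0, 0, 0], [0, 0, 0], [0, 0, 0], [0, 0, 0], [0, 0, 0], [0, 0, 0], [0, 0, 0], [0, 0, 0]]' --translation '[[0, 0, 0], [0, 0, 0], [0, 0, 0], [0, 0, 0], [0, 0, -0.3], [0, 0, -0.7], [0, 0, -0.9], [0, 0, -0.9], [0, 0, -0.9], [0, 0, -0.9]]' --jaw '[0.6, 0.7, 0.7, 0.7, 0.7, 0.7, 0.7, 0.7, 0.8, 1]'

```text
clock: 26.0
position: [0.5815, 0.2769, 0.1408]
ee_rot: [0.924, 0.382, 0.001, -0.0]
ft_force: [0.2, 0.2, -0.2]
grip_width: 0.946
grasp_force: 0.0
```

```bash
python3 - <<'E'
from h import *
go([.5584,.4085,.05])
E
```

```text
t 26.0 pos [0.5815 0.2769 0.1408] yaw 44.93 w 0.946 units [ 3.06 -4.38  3.63]
```

Emit:
jog_arm --dr '[[0, 0, 0], [0, 0, 0], [0, 0, 0], [0, 0, 0], [0, 0, 0], [0, 0, 0], [0, 0, 0], [0, 0, 0], [0, 0, 0]]' --translation '[[0.5, -0.7, 0], [0.6, -0.9, 0], [0.6, -0.9, 0], [0.6, -0.9, 0.2], [0.5, -0.7, 0.5], [0.26, -0.28, 0.9], [0, 0, 0.9], [0, 0, 0.9], [0, 0, 0]]' --jaw '[1, 1, 1, 1, 1, 1, 1, 1, 1]'

```text
clock: 26.9
position: [0.557, 0.4072, 0.0512]
ee_rot: [0.924, 0.382, -0.002, 0.001]
ft_force: [0.1, -0.9, -0.7]
grip_width: 1.001
grasp_force: 0.0
```

```bash
python3 - <<'E'
from h import *
print(manip.get_obs()["joint_pos"].round(2))
go([.5584,.4085,.004])
E
```

```text
[-0.32  0.68 -0.56  1.42  0.38  1.15 -1.72]
t 26.9 pos [0.557  0.4072 0.0512] yaw 44.94 w 1.001 units [0.09 0.   1.89]
```

Emit:
jog_arm --dr '[[0, 0, 0], [0, 0, 0], [0, 0, 0], [0, 0, 0], [0, 0, 0], [0, 0, 0], [0, 0, 0]]' --translation '[[0.08, 0, 0.6], [0, 0, 0.6], [0, 0, 0.4], [0, 0, 0.2], [0, 0, 0.08], [0, 0, 0], [0, 0, 0]]' --jaw '[1, 1, 1, 0.9, 0.8, 0.8, 0.8]'

```text
clock: 27.6
position: [0.5598, 0.4098, 0.0066]
ee_rot: [0.924, 0.382, 0.0, -0.0]
ft_force: [1.3, -0.3, -0.2]
grip_width: 0.8
grasp_force: 0.0
```

Emit:
jog_arm --dr '[[0, 0, 0], [0, 0, 0], [0, 0, 0]]' --translation '[[0, 0, 0.08], [0, 0, 0.06], [0, 0, 0]]' --jaw '[0.8, 0.8, 0.8]'

```text
clock: 27.9
position: [0.5595, 0.4095, 0.0024]
ee_rot: [0.924, 0.382, -0.0, 0.0]
ft_force: [0.5, 0.0, 0.2]
grip_width: 0.8
grasp_force: 0.0
```

Emit:
jog_arm --dr '[[0, 0, 0], [0, 0, 0], [0, 0, 0]]' --translation '[[0, 0, 0.06], [0, 0, 0.06], [0, 0, 0]]' --jaw '[0.8, 0.8, 0.8]'

```text
clock: 28.2
position: [0.5595, 0.4095, -0.0008]
ee_rot: [0.924, 0.382, -0.0, 0.0]
ft_force: [-0.6, -0.3, 0.5]
grip_width: 0.8
grasp_force: 0.0
```

No contact, so the open tips sit behind the TCP as expected. I'm closing on the dish.

Emit:
jog_arm --dr '[[0, 0, 0], [0, 0, 0], [0, 0, 0], [0, 0, 0], [0, 0, 0]]' --translation '[[0, 0, 0], [0, 0, 0], [0, 0, 0], [0, 0, 0], [0, 0, 0]]' --jaw '[0.5, 0.5, 0.5, 0.5, 0.5]' --squeeze 25

```text
clock: 28.7
position: [0.5598, 0.4096, -0.0002]
ee_rot: [0.924, 0.382, 0.0, 0.0]
ft_force: [-0.3, -1.3, 4.6]
grip_width: 0.683
grasp_force: 27.3
```

Emit:
jog_arm --dr '[[0, 0, 0], [0, 0, 0], [0, 0, 0], [0, 0, 0], [0, 0, 0], [0, 0, 0], [0, 0, 0]]' --translation '[[0, 0, -0.2], [0, 0, -0.4], [0, 0, -0.6], [0, 0, -0.8], [0, 0, -0.9], [0, 0, -0.9], [0, 0, -0.8]]' --jaw '[0.5, 0.5, 0.5, 0.5, 0.5, 0.5, 0.5]'

```text
clock: 29.4
position: [0.5598, 0.4099, 0.1172]
ee_rot: [0.924, 0.382, 0.001, -0.0]
ft_force: [0.6, -0.4, -1.0]
grip_width: 0.68
grasp_force: 27.0
```

```bash
python3 - <<'E'
from h import *
go([.4757,-.2014,.115])
c=optics.camera("scene"); t=optics.camera("top")
a=cv2.resize(c["color"][120:270,330:520,::-1],(570,450)); cv2.imwrite("pics/dish.png",a); cv2.imwrite("pics/top4.png",t["color"][:,:,::-1])
E
```

```text
t 29.4 pos [0.5598 0.4099 0.1172] yaw 44.92 w 0.68 units [-19.65  14.94   0.06]
```

View pics/dish.png

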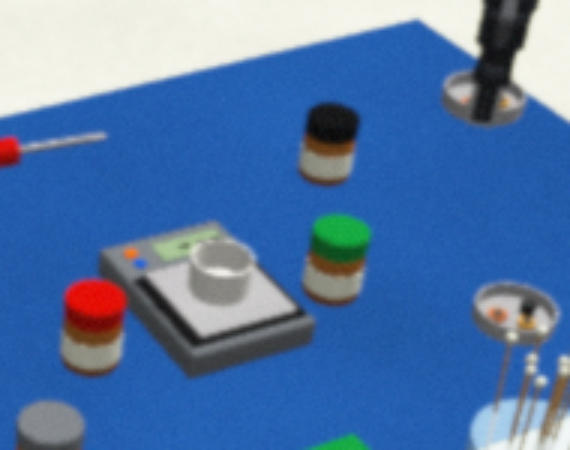

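The dish is held level, and the resin is left of the scale. I'm carrying the dish across to the vise.

Emit:
jog_arm --dr '[[0, 0, 0], [0, 0, 0], [0, 0, 0], [0, 0, 0], [0, 0, 0], [0, 0, 0], [0, 0, 0], [0, 0, 0], [0, 0, 0], [0, 0, 0]]' --translation '[[-0.3, 0.2, 0], [-0.6, 0.5, 0], [-0.8, 0.6, 0], [-0.8, 0.6, 0], [-0.8, 0.6, 0], [-0.8, 0.6, 0], [-0.8, 0.6, 0], [-0.8, 0.6, 0], [-0.8, 0.6, 0], [-0.8, 0.6, 0]]' --jaw '[0.5, 0.5, 0.5, 0.5, 0.5, 0.5, 0.5, 0.5, 0.5, 0.5]'

```text
clock: 30.5
position: [0.5263, 0.1813, 0.1135]
ee_rot: [0.924, 0.382, -0.001, 0.0]
ft_force: [0.2, 0.1, -1.1]
grip_width: 0.69
grasp_force: 27.0
```

Emit:
jog_arm --dr '[[0, 0, 0], [0, 0, 0], [0, 0, 0], [0, 0, 0], [0, 0, 0], [0, 0, 0], [0, 0, 0], [0, 0, 0], [0, 0, 0], [0, 0, 0]]' --translation '[[-0.8, 0.6, 0], [-0.8, 0.6, 0], [-0.8, 0.6, 0], [-0.8, 0.6, 0], [-0.8, 0.6, 0], [-0.8, 0.6, 0], [-0.8, 0.6, 0], [-0.8, 0.6, 0], [-0.8, 0.6, 0], [-0.8, 0.6, 0]]' --jaw '[0.5, 0.5, 0.5, 0.5, 0.5, 0.5, 0.5, 0.5, 0.5, 0.5]'

```text
clock: 31.5
position: [0.4902, -0.0656, 0.1137]
ee_rot: [0.924, 0.382, -0.001, -0.0]
ft_force: [1.0, 0.3, -1.1]
grip_width: 0.682
grasp_force: 27.0
```

```bash
python3 - <<'E'
from h import *
go([.4757,-.2014,.115])
E
```

```text
t 31.5 pos [ 0.4902 -0.0656  0.1137] yaw 44.87 w 0.682 units [-4.25  3.44 -0.05]
```

Emit:
jog_arm --dr '[[0, 0, 0], [0, 0, 0], [0, 0, 0], [0, 0, 0], [0, 0, 0], [0, 0, 0], [0, 0, 0], [0, 0, 0]]' --translation '[[-0.8, 0.6, 0], [-0.8, 0.6, 0], [-0.8, 0.7, 0], [-0.8, 0.7, 0], [-0.6, 0.5, 0], [-0.3, 0.2, 0], [-0.1, 0.1, 0], [0, 0, 0]]' --jaw '[0.5, 0.5, 0.5, 0.5, 0.5, 0.5, 0.5, 0.5]'

```text
clock: 32.3
position: [0.4771, -0.198, 0.1143]
ee_rot: [0.924, 0.382, -0.0, -0.0]
ft_force: [-0.3, -0.1, -1.2]
grip_width: 0.679
grasp_force: 27.0
```

```bash
python3 - <<'E'
from h import *
go([.4767,-.2004,.0008])
E
```

```text
t 32.3 pos [ 0.4771 -0.198   0.1143] yaw 44.91 w 0.679 units [-0.08  0.06  4.54]
```

Emit:
jog_arm --dr '[[0, 0, 0], [0, 0, 0], [0, 0, 0], [0, 0, 0], [0, 0, 0], [0, 0, 0], [0, 0, 0], [0, 0, 0], [0, 0, 0]]' --translation '[[-0.08, 0.06, 0.7], [0, 0, 0.9], [0, 0, 0.9], [0, 0, 0.8], [0, 0, 0.6], [0, 0, 0.35], [0, 0, 0.2], [0, 0, 0.06], [0, 0, 0]]' --jaw '[0.5, 0.5, 0.5, 0.5, 0.5, 0.5, 0.5, 0.5, 0.5]'

```text
clock: 33.2
position: [0.4775, -0.2009, 0.0023]
ee_rot: [0.924, 0.382, 0.0, 0.0]
ft_force: [-0.1, 0.0, -1.0]
grip_width: 0.682
grasp_force: 27.0
```

Emit:
jog_arm --dr '[[0, 0, 0], [0, 0, 0]]' --translation '[[0, 0, 0], [0, 0, 0]]' --jaw '[0.5, 0.5]'

```text
clock: 33.4
position: [0.4774, -0.2011, 0.0024]
ee_rot: [0.924, 0.382, 0.0, 0.0]
ft_force: [1.3, -0.0, -0.3]
grip_width: 0.681
grasp_force: 27.0
```

Emit:
jog_arm --dr '[[0, 0, 0], [0, 0, 0], [0, 0, 0], [0, 0, 0], [0, 0, 0], [0, 0, 0], [0, 0, 0]]' --translation '[[0, 0, 0.07], [0, 0, 0], [0, 0, 0], [0, 0, 0], [0, 0, 0], [0, 0, 0], [0, 0, 0]]' --jaw '[0.5, 0.5, 0.75, 0.85, 0.9, 0.9, 0.9]'

```text
clock: 34.1
position: [0.4771, -0.2009, 0.0001]
ee_rot: [0.924, 0.382, 0.0, 0.0]
ft_force: [-0.4, -0.5, 0.2]
grip_width: 0.9
grasp_force: 0.0
```

Emit:
jog_arm --dr '[[0, 0, 0], [0, 0, 0], [0, 0, 0], [0, 0, 0], [0, 0, 0], [0, 0, 0], [0, 0, 0], [0, 0, 0], [0, 0, 0], [0, 0, 0]]' --translation '[[0, 0, -0.3], [0, 0, -0.7], [0, 0, -0.9], [0, 0, -0.9], [0, 0, -0.9], [0, 0, -0.9], [-0.8, 0, -0.9], [-0.9, 0, -0.9], [-0.9, 0, 0], [-0.9, 0, 0]]' --jaw '[0.9, 0.9, 0.9, 0.9, 0.9, 0.9, 1, 1, 1, 1]'

```text
clock: 35.1
position: [0.4149, -0.2634, 0.1615]
ee_rot: [0.924, 0.382, 0.001, 0.001]
ft_force: [0.0, 0.4, -0.6]
grip_width: 1.001
grasp_force: 0.0
```

Emit:
jog_arm --dr '[[0, 0, 0], [0, 0, 0], [0, 0, 0], [0, 0, 0], [0, 0, 0], [0, 0, 0]]' --translation '[[-0.9, 0.3, 0], [-0.9, 0.3, 0], [-0.9, 0.3, 0], [-0.9, 0.3, 0], [-0.6, 0.2, 0], [0, 0, 0]]' --jaw '[1, 1, 1, 1, 1, 1]'

```text
clock: 35.7
position: [0.3641, -0.3635, 0.1605]
ee_rot: [0.925, 0.38, -0.0, 0.0]
ft_force: [-0.2, 0.2, 0.2]
grip_width: 0.998
grasp_force: 0.0
```

```bash
python3 - <<'E'
from h import *
c=optics.camera("top"); s=optics.camera("scene"); B=blobs(c)
cv2.imwrite("pics/topf.png",c["color"][:,:,::-1]); cv2.imwrite("pics/scenef.png",s["color"][:,:,::-1])
S=np.linalg.inv(T(.5802,.1733,-.015-.008)); V=np.linalg.inv(T(.5603,-.1936,.0924))
for k,(u,v,h,M) in dict(resin=(160,227,30,S),hard=(262,228,30,S),solv=(385,198,23,V),dish=(395,280,9,V)).items():
    r=at(c,(u,v),B); P=ray(c,r[0][0],h/1000); print(k,np.round(r[0][0],1),np.round(r[0][1],1),r[2],P.round(4),"local",(M@[P[0],P[1],1])[:2].round(4))
for k,(u,v) in dict(black=(113,296),grey=(305,178)).items():
    print(k,at(c,(u,v),B)[0][0])
E
```

```text
resin [160. 227.] [22. 26.] 486 [0.5807 0.2785 0.03  ] local [-0.0019  0.1052]
hard [261. 228.] [22. 22.] 423 [0.5785 0.0721 0.03  ] local [ 0.0006 -0.1012]
solv [384.8 199.3] [21.2 23.3] 419 [ 0.6384 -0.1829  0.023 ] local [0.0788 0.0034]
dish [393.5 278.5] [29. 29.] 698 [ 0.4747 -0.2015  0.009 ] local [-0.0859  0.    ]
black (114.0, 295.5)
grey (305.5, 178.5)
```

View pics/topf.png

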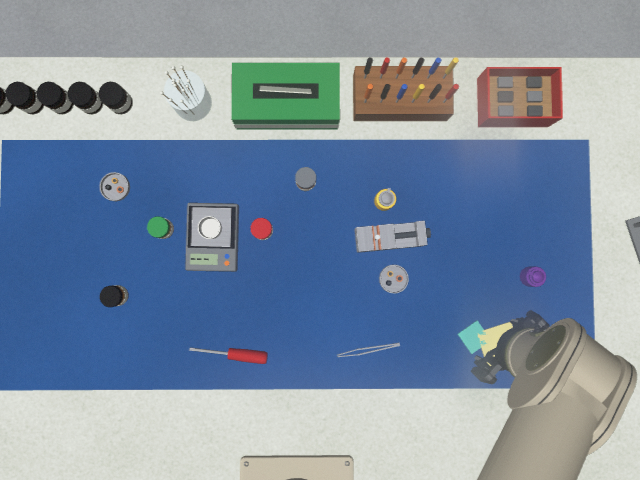

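View pics/scenef.png

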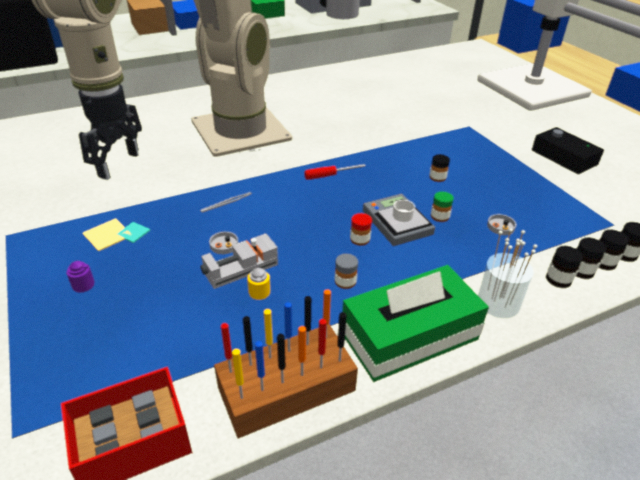

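Both views show all five things upright and in place: cup (210,228), resin (160,227), hardener (261,228), solvent (385,199) and dish (394,279). The black and grey jars haven't moved and the gripper is clear, so I'm handing in.

```bash
python3 -c "
from workcell import manip
print(manip.hand_in())"
```

```text
the job is handed in; nothing more can be done
None
```

The job is handed in at about 36 s on the clock: the cup is on the pan and the resin, hardener, solvent and dish stand within about 4 mm of their marks by the camera, all upright and released, with the black and grey jars unmoved; no verdict came back.

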